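# Set out the tablets and hold the pill organiser's flap open

## Robot

A 7-joint arm with a two-finger parallel gripper is mounted at the origin on the work surface. World frame = base frame: x ahead of the robot, y to its left, z up, the work surface at z = 0. Lengths are in m, angles in rad, forces in N, time in s.
With the tool pointing down it reaches from about 0.4 to 0.85 m from the base axis. Payload 4.5 kg.
Tool frame: the origin (TCP) lies midway between the tips of the shut fingers; the grasp point (between the pads) lies behind it (grip_point_offset is the z of the grasp point in the tool frame, in m); z points along the fingers, y is the line along which they close (so a half turn about z gives the same grasp; the last joint's range is limited). The gripper opens to 88 mm and grips with 3 to 60 N. Pads are 18 mm wide; open, the fingers measure 123 mm over their backs; the gripper's body (75 mm by 187 mm) begins 45 mm behind the grasp point.
Start: joints at [-1.143, 0.689, -0.195, 1.565, 0.157, 0.902, -0.215], TCP at [0.24, 0.577, 0.239] pointing down, gripper open.
Joint ranges: [-3.01, 3.01], [-0.46, 2.08], [-1.47, 1.51], [0.13, 2.56], [-1, 4.14], [0.04, 2.09], [-2.66, 2.66]. Speed limits (rad/s): [2.57, 2.57, 3.14, 3.14, 3.14, 3.14, 3.14].

## Interface

Orientations are given as a rotation vector (axis times angle).
In Python, from cell import get_obs, grab_frame, camera_info, hand_in, grip_point_offset gives the robot as it stands. The module is installed in compiled form; this text tells all that it offers.
- The arm moves only by the tool step_arm, never from a script. Its argument "increments" is a list of rows, each a list of 7 numbers: the opening, from 0 (shut) to 1 (fully open), then the shift along the tool's x, y, z in mm, then the turn, a rotation vector about the tool's x, y, z in rad. A call has exactly 8 rows; each row shifts and turns the commanded pose from where the row before left it, along the tool's axes as they then stand; what a row does not reach is not made up. A row lasts 1/10 s, in which the tool goes at most 50 mm and 8.59 degrees, less where a joint would pass 70% of its speed; a pose out of reach is approached as far as the arm can. A call with a gripper value outside its range is refused whole. The fingers move at their own pace and stop on an object; "grip_force" is the grip in N (left out, the last holds). Time passes only in rows, so rows that do not move let the fingers close, or fill a call up. It gives the time, the measured TCP pose, the force, the opening and the grip force at its end, in the units of the state.
- get_obs(): the state, without advancing time (a new reading comes with each control period).
- grab_frame(name): name is "side" or "top"; returns the picture (480x640x3 uint8, red, green, blue); there is no depth.
- camera_info(name): a dict with "fx", "fy", "cx", "cy" (pixels), "dist_coeffs" ([k1, k2, p1, p2, k3] as OpenCV has them; the pictures are not rectified), "origin" and "attitude" of the camera in the world. Camera axes: x right, y down, z forward; pixel columns grow to the right and rows downward; lengths in m; the calibration is good to about 2 mm. A picture is of the moment at which its call begins. camera_info takes no time and is no camera call.
- hand_in(): hands the job in; it is judged then, once.
The state is a dict: "clock": time; "qpos": joint angles; "joint_velocities": joint speeds; "joint_torque": joint torques, N m; "position": TCP position; "eef_rot": TCP orientation; "contact_force": force on the tool from outside, world axes, zero at the start; "ft_torque": the same for the moment, N m; "gripper_width": finger opening in m; "gripper_force": force on a finger pad.
Only numpy, scipy, OpenCV 4.12 (cv2) and the standard library are available. Lean on these libraries where they do the work, as an engineer would, in place of code of your own. Each camera call takes 0.05 s, during which the arm holds its last target. There are 200 camera calls.

## Task

Help the resident refill her pill organiser: first pick the orange tablet case out of the cluttered tray, lay it flat on the middle of the turquoise coaster and let go of it. Then lift the organiser's flap with the yellow tab to 60 degrees from closed and keep holding it there, because it springs shut: finish with the flap still held open by the gripper. Keep the other three flaps closed and leave everything else where it is.

Things in the scene. Friction and masses are not known exactly. Their poses are not given: they have to be found in the camera images.
- tablet_case: the thing to pick: small hard orange case with a white seam band, 24 (x) x 56 (y) x 18 (z) mm, about 40 g, lying flat in the tray among four other things; origin at the centre of its underside, z up, long axis y. Its place among the others varies. Grasp across its 24 mm width (along its x); at least 25 mm is free on both sides.
- tray: wooden catch-all tray, fixed, 190 (x) x 250 (y) mm outside, walls 4 mm thick and 22 mm high, inner floor 4 mm above the table; origin at the centre of its underside.
- coaster: turquoise round silicone coaster, 96 mm across, 5 mm thick, stuck to the table; origin at the centre of its underside.
- organiser: grey pill organiser, fixed to the table, 72 (x) x 182 (y) x 30 (z) mm, with four clear flaps side by side along y (45 mm apart); its front is its -x side, the hinges run along its y axis at the back (+x) edge. Origin at the centre of its underside, z up.
- flap_b (a joint): angle in rad of the flap with the yellow tab (second from the organiser's +y end): 0 closed and level, grows as its front edge is lifted up and over to the back, stop at 1.75. 60 degrees is 1.047. A spring presses it shut (about 0.06 N m closed, 0.17 N m at 60 degrees, some 2 N at the tab): it snaps shut when let go.
- yellow_tab (a point): pinch point on the yellow lift tab; moves with the flap: 91 mm in front of the hinge axis and 11.5 mm above it when closed. The tab is 14 mm wide (along y), 5 mm thick and juts 31 mm past the flap's front edge, rising 30 degrees. Pinched on its two sides (fingers closing along the organiser's y) it pivots between the pads, so the tool can stay pointing down. Next tabs: 45 mm to either side.
- flap_b_hinge (a point): middle of the hinge axis of that flap, fixed, 32 mm above the table; the axis runs along the organiser's y.
- flap_a (a joint): angle in rad of the grey-tabbed flap at the organiser's +y end; 0 closed. Leave closed.
- flap_c (a joint): angle in rad of the grey-tabbed flap on the -y side of the yellow one; 0 closed. Leave closed.
- flap_d (a joint): angle in rad of the grey-tabbed flap at the organiser's -y end; 0 closed. Leave closed.
- floss_box: bystander in the tray: white box of the same shape, 56 mm long along its y, 24 mm wide, 18 mm high; origin at the centre of its underside
- lens_case: bystander in the tray: blue box of the same shape, 56 mm long along its y, 24 mm wide, 18 mm high; origin at the centre of its underside
- key_fob: bystander in the tray: black key fob, 26 x 48 x 12 mm, long along its y; origin at the centre of its underside
- nail_clipper: bystander in the tray: steel nail clipper, 56 mm long along its y, 13 mm wide, 15 mm high; origin at the centre of its underside
- charger: bystander at the back of the table: white hearing aid charger, 75 x 105 x 35 mm; origin at the centre of its underside
- battery_rack: bystander at the back of the table: clear rack with eight button cells, 50 x 120 x 90 mm; origin at the centre of its underside
- water_glass: bystander at the back of the table: empty drinking glass, 68 mm across, 100 mm high; origin at the centre of its underside
There are look-alikes about, which are no part of the job. Of the things that look like the organiser, the larger one is meant. Of the things that look like the coaster, take the one that is farthest from the robot's base at the start.

How it is judged:
On the way, in this order (a step that is already met when the one before it is completed fails the run):
1. the orange case lies flat on the coaster, let go (horizontal distance between tablet_case and coaster below 0.035 m and height (world z) of tablet_case below 0.028 m and (angle between tablet_case's own z axis and vertical below 0.2 rad or angle between tablet_case's own z axis and vertical above 2.94 rad) and contact force between tablet_case and coaster above 0.05 N and linear speed of tablet_case below 0.02 m/s and contact force between tablet_case and the fingers below 0.02 N), for 0.2 s.
2. the gripper holds the yellow-tabbed flap at about 60 degrees (value of joint flap_b between 0.9 and 1.19 rad and contact force between flap_b and the fingers above 0.3 N), for 0.3 s.
At the end, for the whole second after the job is handed in: The yellow-tabbed flap is held still by the gripper at 60 degrees, give or take 8 (0.90 to 1.19 rad), with the fingers touching it; the orange case lies flat, at rest and untouched on the coaster, its middle within 35 mm of the coaster's; the other three flaps are closed (under 0.15 rad) (all of step 1 and all of step 2 and velocity of joint flap_b between -0.15 and 0.15 rad/s and value of joint each of flap_a, flap_c, flap_d below 0.15 rad); the arm keeps its last pose, push and grip.
It fails at once if another flap is opened (more than 0.35 rad) (value of joint any of flap_a, flap_c, flap_d above 0.35 rad).
It fails at once if a bystander is moved by more than 30 mm (distance of any of floss_box, lens_case, key_fob, nail_clipper, charger, battery_rack, water_glass from where it was at the start of the episode above 0.03 m).
It also fails if it takes over 53 s, if anything falls off the work surface, if the arm or the gripper's body presses on something with over 40 N, if the wrist force passes 120 N, or if a joint passes its speed limit or range.

## Working session

There is one attempt and no reset: what is moved stays moved. The work goes in short steps, Python scripts to look and compute and a tool call to move; the robot and the scene stay as the last step left them, time stands still between calls to the robot, and variables do not carry over. Pictures are saved under pics/ and viewed, at most 10 in all, crops included, and the job is handed in when it is done.

Besides the shell and the picture viewer there is one more tool, called after "Request:" as name(argument=value, ...) on one line, values as JSON. step_arm: Moves the arm, as the interface text tells. Its arguments: {"type":"object","properties":{"increments":{"type":"array","items":{"type":"array","items":{"type":"number"}}},"grip_force":{"type":"number"}},"required":["increments"]}

```bash
mkdir -p pics
python3 - <<'E'
from cell import *
import cv2
print(get_obs()); print(grip_point_offset)
for n in("top","side"):
    print(camera_info(n)); cv2.imwrite(f"pics/{n}0.png",grab_frame(n)[:,:,::-1])
E
```

```text
{'clock': 0.0, 'qpos': array([-1.14318317,  0.69000021, -0.19452738,  1.56636544,  0.15729613,
        0.90247958, -0.21512238]), 'joint_velocities': array([-0.00079866,  0.00094818, -0.00069625,  0.00051268, -0.0018991 ,
       -0.00048939,  0.00056763]), 'joint_torque': array([ 7.19655909e-04, -5.27557218e+01, -1.26632206e+00, -1.53422678e+01,
       -5.25220740e-02,  6.54026109e-03,  1.70827293e-04]), 'position': array([0.23961163, 0.57654909, 0.23789454]), 'eef_rot': array([-6.14450532e-01, -3.08066652e+00,  2.89645102e-03]), 'contact_force': array([ 0.10168802, -0.013855  , -1.31158966]), 'ft_torque': array([-0.03281816, -0.04188069, -0.00606911]), 'gripper_force': 0.0, 'gripper_width': 0.08843989894650955}
-0.0187
{'fx': 569.477350895556, 'fy': 569.477350895556, 'cx': 321.86440019886146, 'cy': 239.5228753459424, 'dist_coeffs': array([0.01695404, 0.        , 0.        , 0.        , 0.        ]), 'origin': array([0.39418015, 0.02036396, 1.06936038]), 'attitude': array([-2.09504126,  2.13433577, -0.19872514])}
{'fx': 460.1822623473623, 'fy': 460.1822623473623, 'cx': 321.58813618205124, 'cy': 239.17925642306082, 'dist_coeffs': array([-0.03598353,  0.        ,  0.        ,  0.        ,  0.        ]), 'origin': array([ 0.31062305, -0.58722544,  0.57450912]), 'attitude': array([-2.18992929,  0.44311551, -0.23732194])}
```

View pics/top0.png

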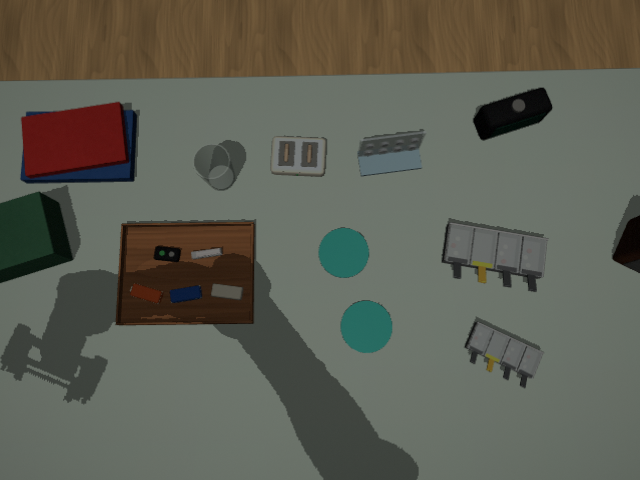

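View pics/side0.png

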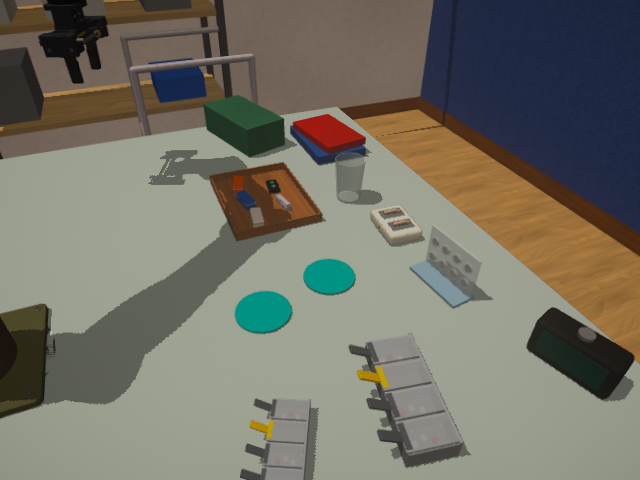

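The top view shows the orange case at about (146,293) in the tray. The larger organiser is at (495,250), its yellow tab at (482,272). The two coasters are at (344,252), the upper and farther one, and (366,326). I'll enlarge for precise pixels.

```bash
python3 - <<'E'
import cv2,numpy as np
a=cv2.imread("pics/top0.png"); s=cv2.imread("pics/side0.png")
def z(im,x,y,w,h,k,g=1.0): 
    c=cv2.resize(im[y:y+h,x:x+w],None,fx=k,fy=k,interpolation=cv2.INTER_CUBIC)
    return np.clip(c*g,0,255).astype(np.uint8)
t=z(a,120,240,80,75,5,1.6); o=z(a,435,210,120,90,5,1.3)
c=np.zeros((450,1000,3),np.uint8); c[:375,:400]=t; c[:,400:]=o
cv2.imwrite("pics/crop1.png",cv2.resize(c,(800,360),interpolation=cv2.INTER_AREA))
hsv=cv2.cvtColor(a,cv2.COLOR_BGR2HSV)
def blobs(n,lo,hi,m=20):
    k=cv2.inRange(hsv,lo,hi); N,L,S,C=cv2.connectedComponentsWithStats(k)
    for i in range(1,N):
        if S[i,4]>m: print(n,S[i],C[i].round(1),cv2.minAreaRect(np.argwhere(L==i)[:,::-1].astype(np.float32)))
blobs('teal',(80,120,60),(100,255,255),300)
blobs('yel',(17,150,100),(30,255,255),15)
blobs('or',(0,190,60),(10,255,255),20)
E
cat > h.py <<'E'
import numpy as np,cv2
from cell import *
from scipy.spatial.transform import Rotation as R
def K(n):
    c=camera_info(n);return np.array([[c['fx'],0,c['cx']],[0,c['fy'],c['cy']],[0,0,1]]),c['dist_coeffs'],R.from_rotvec(c['attitude']),c['origin']
def unproj(n,uv,z):
    k,d,r,o=K(n); p=cv2.undistortPoints(np.array([[uv]],float),k,d)[0,0]
    v=r.apply([p[0],p[1],1]); return o+v*(z-o[2])/v[2]
def proj(n,P):
    k,d,r,o=K(n); ri=r.inv(); return cv2.projectPoints(np.array(P,float).reshape(-1,3),ri.as_rotvec(),-ri.apply(o),k,d)[0][:,0]
E
```

```text
teal [ 319  228   50   50 1931] [343.3 252.3] ((343.3000183105469, 252.4000244140625), (49.1934928894043, 48.746280670166016), 26.56505012512207)
teal [ 341  301   51   52 2091] [366.1 326.3] ((366.0, 326.5), (51.0, 50.0), 90.0)
yel [478 263  14  20 140] [482.5 271.7] ((484.5, 272.5), (19.0, 13.0), 90.0)
yel [486 355  13  17  78] [490.8 362.2] ((488.84326171875, 361.84051513671875), (12.645691871643066, 14.189642906188965), 36.02737808227539)
or [  22  103  104   73 5823] [ 72.8 138.7] ((72.23336791992188, 138.78591918945312), (58.27691650390625, 103.55461120605469), 81.15818786621094)
or [130 284  31  19 355] [145.4 292.8] ((145.22019958496094, 292.7660827636719), (29.022136688232422, 12.260177612304688), 16.699243545532227)
```

View pics/crop1.png

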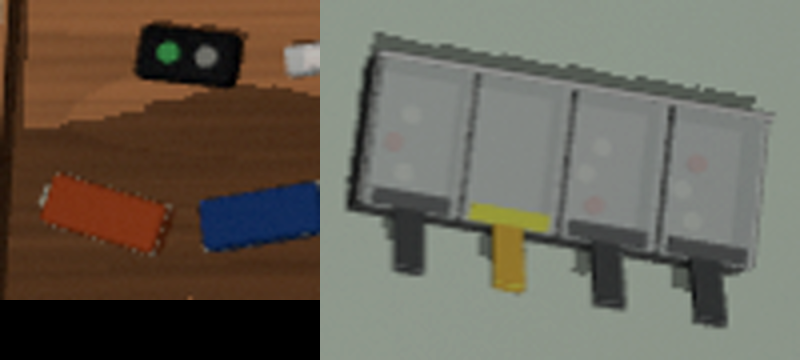

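The crop shows the orange case with corners at about (133.8,283.5), (163,291.5), (159.3,303) and (130.5,294). The lid's back corners are at (450,223) and (548,238), and its front corners at (446.5,259) and (542,277.5). The tab runs from (482,267) to its tip at (482.5,282.5).

```bash
cat >> h.py <<'E'
from scipy.optimize import least_squares
def hull_fit(n): pass
def orgpts(p):
    c,s=np.cos(p[2]),np.sin(p[2]); return lambda q:np.array([[p[0]+c*a-s*b,p[1]+s*a+c*b,z] for a,b,z in q])
E
python3 - <<'E'
from h import *
C=[(133.8,283.5),(163,291.5),(159.3,303),(130.5,294)]
P=np.array([unproj("top",c,.021) for c in C]); print('case',P.round(4).tolist(),P.mean(0), [np.linalg.norm(P[i]-P[i-1]).round(4) for i in range(4)])
d=(P[0]+P[3]-P[1]-P[2]);print('yaw of y axis',np.degrees(np.arctan2(d[1],d[0])))
for uv in[(343.5,252.4),(366.1,326.3)]:
    q=unproj("top",uv,.005);print('coaster',q,np.hypot(*q[:2]))
L=[(450,223),(548,238),(446.5,259),(542,277.5)]
Q=np.array([unproj("top",c,.033) for c in L]);print('lid',Q.round(4).tolist(),[np.linalg.norm(Q[i]-Q[j]).round(4) for i,j in((0,1),(2,3),(0,2),(1,3))])
for a,b in((0,1),(2,3)): print(np.degrees(np.arctan2(*(Q[a]-Q[b])[1::-1]))-90)
for uv,z in[((482,267),.034),((482.3,282.5),.049)]: print('tab',unproj("top",uv,z))
# prediction fn check with side view
print('side coaster', unproj("side",(329,276.5),.005))
print('side tab tip',[unproj("side",(361,376),.049)])
E
```

```text
case [[0.526, 0.3769, 0.021], [0.5101, 0.3223, 0.021], [0.489, 0.3283, 0.021], [0.5066, 0.3821, 0.021]] [0.50792113 0.35240591 0.021     ] [np.float64(0.02), np.float64(0.0569), np.float64(0.0219), np.float64(0.0566)]
yaw of y axis 72.81838447888313
coaster [ 0.57961035 -0.01311703  0.005     ] 0.5797587516451479
coaster [ 0.44030696 -0.05136639  0.005     ] 0.4432930438366153
lid [[0.6264, -0.2116, 0.033], [0.5944, -0.3897, 0.033], [0.5588, -0.201, 0.033], [0.5215, -0.3719, 0.033]] [np.float64(0.1809), np.float64(0.1749), np.float64(0.0684), np.float64(0.0751)]
-10.175696875953292
-12.316616930539695
tab [ 0.54260917 -0.2645525   0.034     ]
tab [ 0.51243565 -0.25892333  0.049     ]
side coaster [ 0.57963239 -0.01551536  0.005     ]
side tab tip [array([ 0.51717812, -0.26032546,  0.049     ])]
```

```bash
cat >> h.py <<'E'
def go(pos,closing_deg):
    """closing line at closing_deg (world, mod 180), tool down; print turn then shift in tool axes AFTER the turn"""
    o=get_obs(); r=R.from_rotvec(o['eef_rot'])
    best=None
    for a in (closing_deg,closing_deg+180):
        y=np.array([np.cos(np.radians(a)),np.sin(np.radians(a)),0]); z=np.array([0,0,-1.])
        t=R.from_matrix(np.c_[np.cross(y,z),y,z]); dr=(r.inv()*t).as_rotvec()
        if best is None or np.linalg.norm(dr)<np.linalg.norm(best[0]): best=(dr,t)
    dr,t=best; d=np.array(pos)-o['position']
    print('t',o['clock'],'pos',o['position'].round(4),'w',o['gripper_width'],'F',o['contact_force'].round(1),'q7',o['qpos'][6].round(2))
    print('turn',dr.round(4),'shift mm',(t.inv().apply(d)*1000).round(1))
E
python3 - <<'E'
from h import *
go((.508,.352,.12),-17.2)
import cv2
s=cv2.imread("pics/side0.png")[320:470,335:475]
cv2.imwrite("pics/crop2.png",cv2.resize(s,None,fx=4,fy=4,interpolation=cv2.INTER_CUBIC))
E
```

```text
t 0.1 pos [0.2396 0.5766 0.238 ] w 0.08802512639813118 F [-0.5  0.   0.5] q7 -0.22
turn [-1.2000e-03  1.3000e-03  1.4773e+00] shift mm [-135.2  322.8  118. ]
```

View pics/crop2.png

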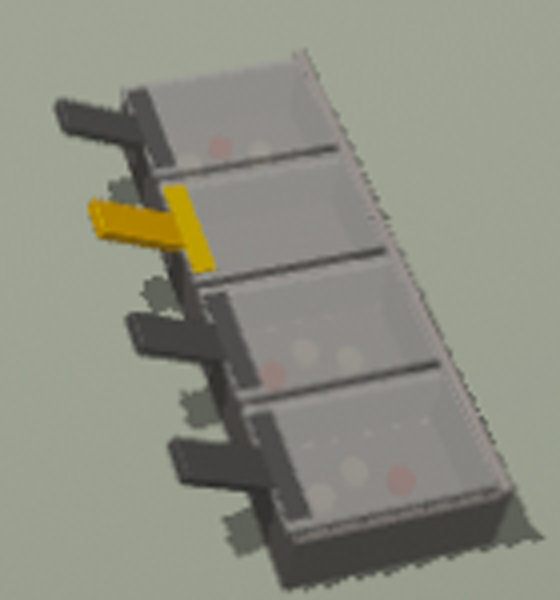

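The side crop shows the tab tip at (358.8,374.5), its base at (381.3,378), the lid's back corners at (410.8,333.8) and (462.5,442), and its front corners at (367,343) and (408.8,453.8). I'll fit the organiser pose and start moving the arm.

Run:
```python
from h import *
q=[(36,91,32),(36,-91,32),(-36,91,32),(-36,-91,32),(-36,22.5,33),(-63,22.5,48)]
q=np.array(q)/1000
T=np.array([(450,223),(548,238),(446.5,259),(542,277.5),(482,267),(482.3,282.5)])
S=np.array([(410.8,333.8),(462.5,442),(367,343),(408.8,453.8),(381.3,378),(358.8,374.5)])
f=lambda p:np.r_[(proj("top",orgpts(p)(q))-T).ravel(),(proj("side",orgpts(p)(q))-S).ravel()]
r=least_squares(f,[.58,-.29,-.2],loss='soft_l1'); print(r.x,np.degrees(r.x[2]),f(r.x).reshape(-1,2).round(1).tolist())
P=orgpts(r.x)(np.array([(-55,22.5,43.5),(36,22.5,32)])/1000);print('pinch,hinge',P)
```

```text
[ 0.57635953 -0.29303576 -0.19280728] -11.047043459458875 [[-0.7, -1.3], [-0.4, 0.2], [-2.4, 0.3], [1.6, -1.1], [-0.5, -1.4], [-0.4, -3.5], [-0.4, 0.1], [0.2, 2.2], [-1.6, -1.6], [-0.8, 2.4], [-1.9, 0.5], [2.8, 0.7]]
pinch,hinge [[ 0.52669    -0.26041386  0.0435    ]
 [ 0.61600379 -0.27785082  0.032     ]]
```

Request:
step_arm(increments=[[0.44,0,0,0,0,0,0.148],[0.44,0,0,0,0,0,0.148],[0.44,0,0,0,0,0,0.148],[0.44,0,0,0,0,0,0.148],[0.44,0,0,0,0,0,0.148],[0.44,0,0,0,0,0,0.148],[0.44,0,0,0,0,0,0.148],[0.44,0,0,0,0,0,0.148]])

```text
clock: 0.9
position: [0.2395, 0.5769, 0.2383]
eef_rot: [2.236, 2.207, -0.002]
contact_force: [-0.3, -0.2, 0.5]
gripper_width: 0.0389
gripper_force: 0.0
```

Request:
step_arm(increments=[[0.44,0,0,0,0,0,0.148],[0.44,0,0,0,0,0,0.148],[0.44,-17,40,0,0,0,0],[0.44,-17,40,0,0,0,0],[0.44,-17,40,0,0,0,0],[0.44,-17,40,0,0,0,0],[0.44,-17,40,0,0,0,0],[0.44,-17,40,0,0,0,0]])

```text
clock: 1.7
position: [0.4393, 0.4068, 0.2384]
eef_rot: [-2.531, -1.861, 0.001]
contact_force: [-0.4, 1.1, 0.3]
gripper_width: 0.039
gripper_force: 0.0
```

```bash
python3 -c "
from h import *
go((.508,.352,.08),-17.2)"
```

```text
t 1.7 pos [0.4393 0.4068 0.2384] w 0.03900023373926013 F [-0.4  1.1  0.3] q7 -0.97
turn [-0.0005  0.0006 -0.0025] shift mm [-32.1  81.9 158.4]
```

Request:
step_arm(increments=[[0.44,-11,28,0,0,0,0],[0.44,-11,27,10,0,0,0],[0.44,-10,27,30,0,0,0],[0.44,0,0,35,0,0,0],[0.44,0,0,35,0,0,0],[0.44,0,0,30,0,0,0],[0.44,0,0,18,0,0,0],[0.44,0,0,0,0,0,0]])

```text
clock: 2.5
position: [0.505, 0.352, 0.0777]
eef_rot: [-2.531, -1.861, 0.01]
contact_force: [-0.1, 0.3, 0.0]
gripper_width: 0.0387
gripper_force: 0.0
```

```bash
python3 -c "
from h import *
go((.508,.352,.007),-17.2)
o=get_obs(); print('proj',proj('top',[.508,.352,.021]))
f=grab_frame('top')[:,:,::-1]
cv2.imwrite('pics/top1.png',np.clip(cv2.resize(f[200:350,80:280],None,fx=4,fy=4,interpolation=cv2.INTER_CUBIC)*1.5,0,255).astype(np.uint8))
"
```

```text
t 2.5 pos [0.505  0.352  0.0777] w 0.038680548728792036 F [-0.1  0.3  0. ] q7 -0.81
turn [-0.004   0.0049 -0.0026] shift mm [ 0.9  2.8 70.7]
proj [[146.85635217 292.93544616]]
```

View pics/top1.png

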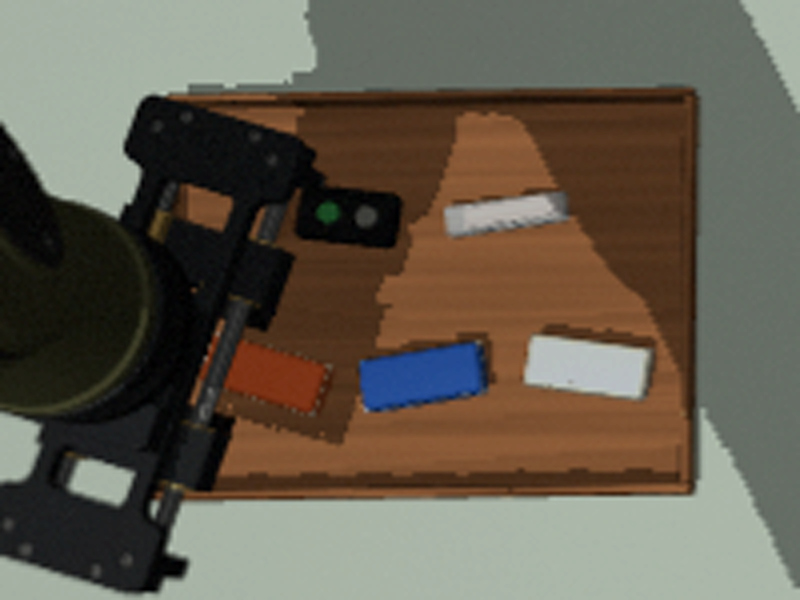

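The view shows the gripper straddling the orange case, whose right end is at about (160,297), as first measured. I'll descend and grip.

Request:
step_arm(increments=[[0.44,1,3,10,-0.004,0.005,0],[0.44,0,0,20,0,0,0],[0.44,0,0,20,0,0,0],[0.44,0,0,14,0,0,0],[0.44,0,0,6,0,0,0],[0.44,0,0,0,0,0,0],[0.44,0,0,0,0,0,0],[0.44,0,0,0,0,0,0]])

```text
clock: 3.35
position: [0.5113, 0.3539, 0.0117]
eef_rot: [2.531, 1.86, 0.013]
contact_force: [-0.4, 0.0, -0.0]
gripper_width: 0.0389
gripper_force: 0.0
```

Request:
step_arm(increments=[[0.1,0,0,0,0,0,0],[0.1,0,0,0,0,0,0],[0.1,0,0,0,0,0,0],[0.1,0,0,0,0,0,0],[0.1,0,0,0,0,0,0],[0.1,0,0,-10,0,0,0],[0.1,0,0,-20,0,0,0],[0.1,0,0,-30,0,0,0]], grip_force=15)

```text
clock: 4.15
position: [0.5093, 0.3524, 0.0702]
eef_rot: [2.531, 1.86, 0.005]
contact_force: [0.0, 0.3, -0.5]
gripper_width: 0.0237
gripper_force: 15.0
```

```bash
python3 -c "
from h import *
go((.5796,-.0135,.1),-17.2)"
```

```text
t 4.15 pos [0.5093 0.3524 0.0702] w 0.023664990079755074 F [ 0.   0.3 -0.5] q7 -0.8
turn [ 0.0022 -0.0022 -0.0029] shift mm [-328.7  175.3  -29.8]
```

Request:
step_arm(increments=[[0.1,0,0,-25,0,0,0],[0.1,-30,16,-5,0,0,0],[0.1,-40,21,0,0,0,0],[0.1,-40,21,0,0,0,0],[0.1,-40,22,0,0,0,0],[0.1,-40,22,0,0,0,0],[0.1,-40,21,0,0,0,0],[0.1,-40,21,0,0,0,0]])

```text
clock: 4.95
position: [0.5673, 0.0504, 0.1003]
eef_rot: [2.531, 1.86, 0.01]
contact_force: [1.7, 0.1, -0.2]
gripper_width: 0.0235
gripper_force: 15.0
```

Request:
step_arm(increments=[[0.1,-35,18,0,0,0,0],[0.1,-24,13,0,0,0,0],[0.1,0,0,20,0,0,0],[0.1,0,0,20,0,0,0],[0.1,0,0,10,0,0,0],[0.1,0,0,0,0,0,0],[0.1,0,0,0,0,0,0],[0.1,0,0,0,0,0,0]])

```text
clock: 5.75
position: [0.58, -0.0127, 0.0507]
eef_rot: [2.53, 1.86, 0.012]
contact_force: [0.5, 0.6, -0.0]
gripper_width: 0.0243
gripper_force: 15.0
```

```bash
python3 -c "
from h import *
go((.5796,-.0135,.0145),-17.2)"
```

```text
t 5.75 pos [ 0.58   -0.0127  0.0507] w 0.024314735663511437 F [ 0.5  0.6 -0. ] q7 -0.31
turn [ 0.0056 -0.0054 -0.0025] shift mm [-0.9 -0.1 36.2]
```

Request:
step_arm(increments=[[0.1,-1,0,15,0.005,-0.005,0],[0.1,0,0,12,0,0,0],[0.1,0,0,7,0,0,0],[0.1,0,0,2,0,0,0],[0.1,0,0,0,0,0,0],[0.1,0,0,0,0,0,0],[0.1,0,0,0,0,0,0],[0.1,0,0,0,0,0,0]])

```text
clock: 6.55
position: [0.5794, -0.0137, 0.0141]
eef_rot: [-2.531, -1.86, -0.0]
contact_force: [0.1, 0.4, 0.1]
gripper_width: 0.0239
gripper_force: 15.0
```

Request:
step_arm(increments=[[0.1,0,0,1.5,0,0,0],[0.1,0,0,0,0,0,0],[0.1,0,0,0,0,0,0],[0.45,0,0,0,0,0,0],[0.45,0,0,0,0,0,0],[0.45,0,0,0,0,0,0],[0.45,0,0,0,0,0,0],[0.45,0,0,-10,0,0,0]])

```text
clock: 7.35
position: [0.5781, -0.0137, 0.0216]
eef_rot: [-2.529, -1.86, 0.004]
contact_force: [-1.0, 0.3, -0.4]
gripper_width: 0.039
gripper_force: 0.0
```

Request:
step_arm(increments=[[0.45,0,0,-25,0,0,0],[0.45,0,0,-35,0,0,0],[0.45,0,0,-35,0,0,0],[0.34,0,0,-35,0,0,0],[0.34,0,0,0,0,0,0],[0.34,0,0,0,0,0,0],[0.34,0,0,0,0,0,0],[0.34,0,0,0,0,0,0]])

```text
clock: 8.15
position: [0.5782, -0.0138, 0.151]
eef_rot: [-2.529, -1.859, 0.004]
contact_force: [-0.0, -0.2, 0.1]
gripper_width: 0.0301
gripper_force: 0.0
```

```bash
python3 -c "
from h import *
go((.5249,-.26,.15),90-11)
s=grab_frame('side')[:,:,::-1]; cv2.imwrite('pics/side2.png',s)"
```

```text
t 8.15 pos [ 0.5782 -0.0138  0.151 ] w 0.030095269633055477 F [-0.  -0.2  0.1] q7 -0.31
turn [-0.0024  0.0032  1.4598] shift mm [ -5.3 251.9   1. ]
```

View pics/side2.png

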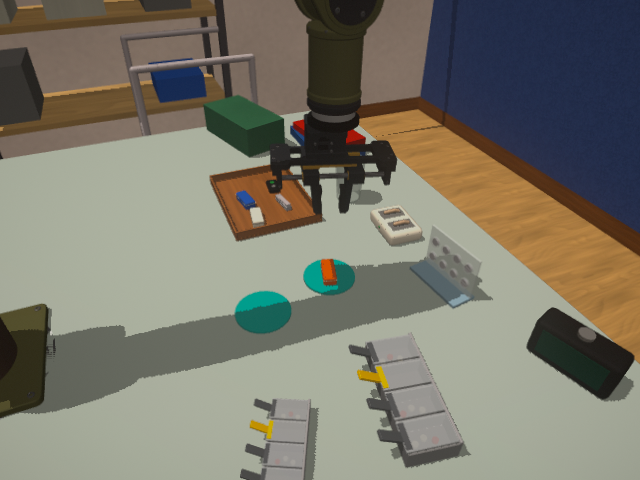

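The orange case lies on the upper coaster at (329,271), the tray bystanders are in place, and the yellow tab tip is at (360,375). Now I'll turn and move over the tab.

Request:
step_arm(increments=[[0.34,0,0,0,0,0,0.146],[0.34,0,0,0,0,0,0.146],[0.34,0,0,0,0,0,0.146],[0.34,0,0,0,0,0,0.146],[0.34,0,0,0,0,0,0.146],[0.34,0,0,0,0,0,0.146],[0.34,0,0,0,0,0,0.146],[0.34,0,0,0,0,0,0.146]])

```text
clock: 9.0
position: [0.5787, -0.0137, 0.1513]
eef_rot: [-3.138, -0.148, 0.004]
contact_force: [0.3, 0.8, 0.4]
gripper_width: 0.03
gripper_force: 0.0
```

Request:
step_arm(increments=[[0.34,0,0,0,0,0,0.146],[0.34,0,0,0,0,0,0.146],[0.34,0,45,0,0,0,0],[0.34,-1,45,0,0,0,0],[0.34,-2,45,0,0,0,0],[0.34,-1,45,0,0,0,0],[0.34,-1,40,0,0,0,0],[0.34,0,32,0,0,0,0]])

```text
clock: 9.8
position: [0.5245, -0.263, 0.1514]
eef_rot: [3.126, -0.305, -0.004]
contact_force: [1.4, -1.3, 0.1]
gripper_width: 0.03
gripper_force: 0.0
```

```bash
python3 -c "
from h import *
go((.525,-.2608,.08),90-11)
print(get_obs()['qpos'])"
```

```text
t 9.8 pos [ 0.5245 -0.263   0.1514] w 0.030032741226093545 F [ 1.4 -1.3  0.1] q7 -0.95
turn [ 0.0008  0.0027 -0.0026] shift mm [ 0.1 -2.3 71.4]
[ 0.16581036  0.79236476  0.39143913  1.78024453 -0.45515454  0.6621382
 -0.94842996]
```

Request:
step_arm(increments=[[0.34,0,-2,20,0,0,0],[0.34,0,0,25,0,0,0],[0.34,0,0,25,0,0,0],[0.34,0,0,18,0,0,0],[0.34,0,0,0,0,0,0],[0.34,0,0,0,0,0,0],[0.34,0,0,0,0,0,0],[0.34,0,0,0,0,0,0]])

```text
clock: 10.6
position: [0.527, -0.2585, 0.0652]
eef_rot: [3.127, -0.301, 0.001]
contact_force: [-0.1, 0.9, -0.8]
gripper_width: 0.0298
gripper_force: 0.0
```

```bash
python3 -c "
from h import *
go((.525,-.2608,.0315),90-11)
s=grab_frame('side')[:,:,::-1]; cv2.imwrite('pics/side3.png',cv2.resize(s[300:470,290:490],None,fx=3.5,fy=3.5,interpolation=cv2.INTER_CUBIC))
p=get_obs()['position'];print((proj('side',p)-[290,300])*3.5)"
```

```text
t 10.6 pos [ 0.527  -0.2585  0.0652] w 0.029822154703994002 F [-0.1  0.9 -0.8] q7 -0.9
turn [ 0.0004 -0.0006 -0.0001] shift mm [-1.6  2.6 33.7]
[[271.85091195 228.36016801]]
```

View pics/side3.png

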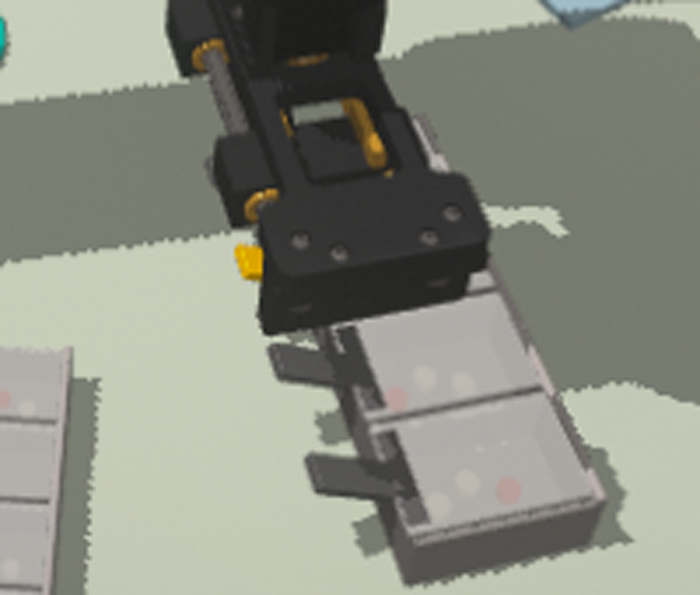

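The gripper is over the yellow tab, whose tip shows at (240,262) in the crop, with the neighbouring tabs clear. I'll descend.

Request:
step_arm(increments=[[0.34,-1.5,2.5,4,0,0,0],[0.34,0,0,10,0,0,0],[0.34,0,0,12,0,0,0],[0.34,0,0,7,0,0,0],[0.34,0,0,0,0,0,0],[0.34,0,0,0,0,0,0],[0.34,0,0,0,0,0,0],[0.34,0,0,0,0,0,0]])

```text
clock: 11.45
position: [0.5247, -0.2606, 0.0316]
eef_rot: [3.127, -0.301, -0.0]
contact_force: [0.3, 0.4, -0.8]
gripper_width: 0.0296
gripper_force: 0.0
```

Request:
step_arm(increments=[[0.05,0,0,0,0,0,0],[0.05,0,0,0,0,0,0],[0.05,0,0,0,0,0,0],[0.05,0,0,0,0,0,0],[0.05,0,0,0,0,0,0],[0.05,0,0,0,0,0,0],[0.05,0,0,0,0,0,0],[0.05,0,0,0,0,0,0]], grip_force=20)

```text
clock: 12.25
position: [0.5248, -0.2591, 0.0312]
eef_rot: [-3.125, 0.3, 0.002]
contact_force: [1.5, 5.0, 2.4]
gripper_width: 0.0136
gripper_force: 20.0
```

```bash
python3 -c "
from h import *
go((.525,-.2608,.0315),90-11)
r,a0=91.7,np.arctan2(11.5,91)
th=np.linspace(0,1.047,15); X=-r*np.cos(a0+th); Z=r*np.sin(a0+th)
print(np.c_[th[1:],np.diff(X),np.diff(Z)].round(1).tolist(), X[-1]-X[0],Z[-1]-Z[0])"
```

```text
t 12.25 pos [ 0.5248 -0.2591  0.0312] w 0.013612897792891536 F [1.5 5.  2.4] q7 -0.88
turn [-0.002   0.0013  0.0008] shift mm [ 0.5  1.7 -0.3]
[[0.1, 1.1, 6.8], [0.1, 1.6, 6.7], [0.2, 2.1, 6.5], [0.3, 2.6, 6.3], [0.4, 3.1, 6.1], [0.4, 3.5, 5.9], [0.5, 3.9, 5.6], [0.6, 4.3, 5.3], [0.7, 4.7, 5.0], [0.7, 5.1, 4.6], [0.8, 5.4, 4.2], [0.9, 5.7, 3.8], [1.0, 6.0, 3.3], [1.0, 6.2, 2.9]] 55.42822036873094 73.03235784101652
```

Request:
step_arm(increments=[[0.05,0,-1.5,0,0,0,0],[0.05,1.1,0,-6.8,0,0,0],[0.05,1.6,0,-6.7,0,0,0],[0.05,2.1,0,-6.5,0,0,0],[0.05,2.6,0,-6.3,0,0,0],[0.05,3.1,0,-6.1,0,0,0],[0.05,0,0,0,0,0,0],[0.05,0,0,0,0,0,0]])

```text
clock: 13.05
position: [0.5345, -0.2608, 0.0637]
eef_rot: [-3.127, 0.302, 0.003]
contact_force: [0.4, 2.8, -0.8]
gripper_width: 0.0136
gripper_force: 20.0
```

```bash
python3 -c "
from h import *
p0=np.array([.5248,-.2591,.0312])
o=get_obs();print(o['contact_force'],o['gripper_width']);d=o['position']-p0
c,s=np.cos(np.radians(-11)),np.sin(np.radians(-11));print('dx',(d[0]*c+d[1]*s)*1e3,'dz',d[2]*1e3)
s=grab_frame('side')[:,:,::-1]; cv2.imwrite('pics/side4.png',cv2.resize(s[270:470,290:490],None,fx=3,fy=3,interpolation=cv2.INTER_CUBIC))"
```

```text
[ 0.39020389  2.78631138 -0.81530323] 0.013578241762378292
dx 9.830052223919632 dz 32.47398951320302
```

View pics/side4.png

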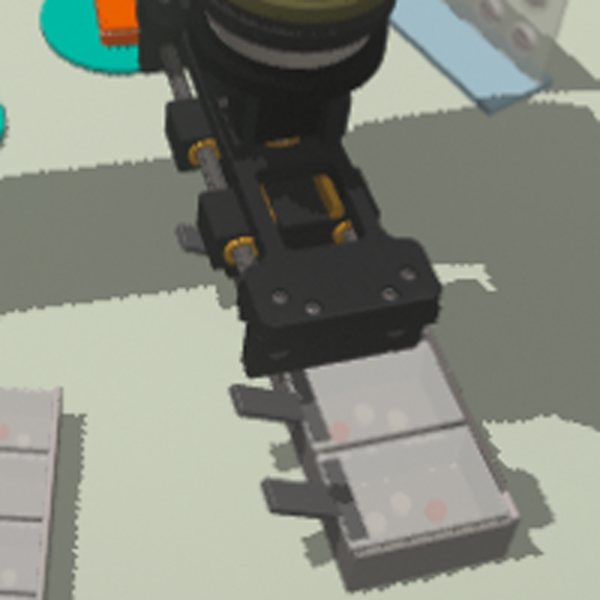

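The flap is hidden, but the opening stays at 13.6 mm so the tab is still held, and the neighbouring flaps c and d are closed. I'll continue the arc.

Request:
step_arm(increments=[[0.05,3.5,-0.5,-5.9,0,0,0],[0.05,3.9,0,-5.6,0,0,0],[0.05,4.3,0,-5.3,0,0,0],[0.05,4.7,0,-5.0,0,0,0],[0.05,5.1,0,-4.6,0,0,0],[0.05,5.4,0,-4.2,0,0,0],[0.05,5.7,0,-3.8,0,0,0],[0.05,0,0,0,0,0,0]])

```text
clock: 13.9
position: [0.5681, -0.2671, 0.0989]
eef_rot: [3.127, -0.301, 0.0]
contact_force: [-4.7, 3.0, 1.3]
gripper_width: 0.0133
gripper_force: 20.0
```

Request:
step_arm(increments=[[0.05,6.0,0,-3.3,0,0,0],[0.05,6.2,0,-2.9,0,0,0],[0.05,0,0,0,0,0,0],[0.05,0,0,0,0,0,0],[0.05,0,0,0,0,0,0],[0.05,0,0,0,0,0,0],[0.05,0,0,0,0,0,0],[0.05,0,0,0,0,0,0]])

```text
clock: 14.7
position: [0.5792, -0.2693, 0.1045]
eef_rot: [3.127, -0.302, -0.001]
contact_force: [-5.0, 2.8, 3.6]
gripper_width: 0.0134
gripper_force: 20.0
```

```bash
python3 -c "
from h import *
p0=np.array([.5248,-.2591,.0312])
o=get_obs();print(o['contact_force'],o['gripper_width'],o['gripper_force']);d=o['position']-p0
c,s=np.cos(np.radians(-11)),np.sin(np.radians(-11));dx=(d[0]*c+d[1]*s)*1e3;print('dx',dx,'dz',d[2]*1e3)
print('angle from pose',np.arctan2(11.5+d[2]*1e3,91-dx)-np.arctan2(11.5,91))
h=np.array([.616,-.2779,.032]);e=np.array([c,s])
q=o['position']+[0,0,.012];print('abs',np.arctan2(q[2]-.032,-(q-h)[:2]@e)-np.arctan2(11.5,91),np.hypot(q[2]-.032,(q-h)[:2]@e))
s=grab_frame('side')[:,:,::-1];t=grab_frame('top')[:,:,::-1]
a=cv2.resize(s[240:470,290:490],None,fx=2.5,fy=2.5,interpolation=cv2.INTER_CUBIC);b=cv2.resize(t[190:305,430:560],(400,354),interpolation=cv2.INTER_CUBIC);im=np.zeros((575,800,3),np.uint8);im[:,:500]=0
im=np.zeros((575,900,3),np.uint8);im[:,:500]=a;im[:354,500:]=b
cv2.imwrite('pics/fin.png',cv2.resize(im,(800,511)))"
```

```text
[-4.96159257  2.8437402   3.6305452 ] 0.013356841762516922 20.000470653176308
dx 55.386089850046176 dz 73.33293338287764
angle from pose 1.0476206290362635
abs 1.0253314125153585 0.0925690637544169
```

View pics/fin.png

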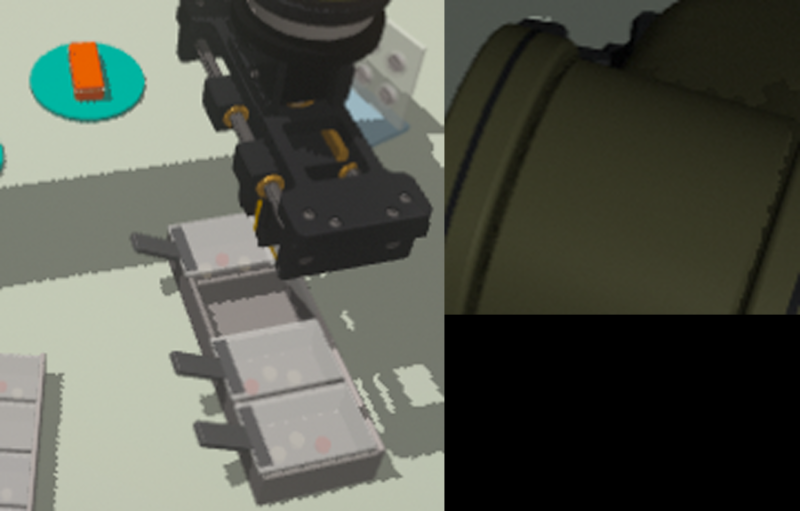

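The side view shows flap b open, with its yellow strip at (262,220) held by the gripper. The other three flaps are shut and the case is on the coaster. The measured pose gives about 1.03–1.05 rad, so I'll hand in.

```bash
python3 -c "
from cell import *
print(hand_in())"
```

```text
the job is handed in; nothing more can be done
None
```

I handed the job in at about 14.7 s: the orange case lies on the middle of the farther turquoise coaster, the gripper holds the yellow-tabbed flap at about 60 degrees (1.03–1.05 rad worked out from the arm pose), the other three flaps look closed in the last picture, and the hand-in returned no verdict.

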